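# Nest three upturned hub caps

## Robot

A 6-joint arm with a two-finger parallel gripper is mounted at the origin on a cart in front of the work surface, level with it; the furniture and walls round the work are solid. World frame = base frame: x ahead of the robot, y to its left, z up, the work surface at z = 0. Lengths are in mm, angles in degrees, forces in N, time in s.
With the tool pointing down it reaches from about 300 to 950 mm from the base axis. Payload 3.1 kg.
Tool frame: the origin (TCP) lies at the very end of the fingers, on their centre line; the grasp point (between the pads) lies 19 mm behind it; z points along the fingers, y is the line along which they close (so a half turn about z gives the same grasp; the last joint's range is limited). The gripper opens to 85 mm and grips with 20 to 120 N. Pads are 22 mm wide; open, the fingers measure 114 mm over their backs; the gripper's body (76 mm by 85 mm) begins 54 mm behind the grasp point. The pads swing forward as they close: fully open they stand 13 mm farther back than shut.
Start: joints at [73.127, 17.653, 93.61, -0, 68.738, -3.994], TCP at [139.346, 609.274, 231.272] pointing down, gripper open.
Joint ranges: [-175.34, 175.34], [-45.06, 112.39], [2.9, 150.54], [-68.45, 248.45], [3.09, 151.38], [-168.51, 168.51]. Speed limits (degrees/s): [159.86, 159.86, 180, 180, 180, 180].

## Interface

Orientations are given as a 3x3 rotation matrix whose columns are the frame's x, y, z axes.
In Python, from plant import manip gives the robot as it stands.
- The arm moves only by the shell command python3 -m handwheel 'ROWS' [FORCE]. ROWS is JSON, a list of rows, each an object with "grip": the opening, from 0 (shut) to 1 (fully open); "delta_pos": the shift along the tool's x, y, z in cm, a list of three; "turn": the turn about the tool's z in degrees. A call has 1 to 8 rows; each row is the pose to reach, as a shift and turn from the pose commanded when the call began, along the tool's axes at that moment; what a row does not reach only later rows make up. A row lasts 1/8 s, in which the tool goes at most 62.5 mm and 10.7 degrees, less where a joint would pass 70% of its speed; a pose out of reach is approached as far as the arm can. A call with a gripper value outside its range is refused whole. The fingers move at their own pace and stop on an object; FORCE is the grip in N (left out, the last holds). Time passes only in rows, so rows that repeat a pose let the fingers close. It gives the time, the measured TCP pose, the force, the opening and the grip force at its end, in the units of the state.
- manip.read_state(): the state, without advancing time (a new reading comes with each control period).
- manip.snapshot(name): name is "scene" or "side" or "wrist"; returns a dict with "image" (400x640x3 uint8, blue, green, red), "fx", "fy", "cx", "cy" (pixels), "distortion" ([k1, k2, p1, p2, k3] as OpenCV has them; the pictures are not rectified), "pose" (4x4, takes a point from camera to world coordinates). Camera axes: x right, y up, looking along -z (the intrinsics and any distortion apply to the point x, -y, -z); pixel columns grow to the right and rows downward; lengths in mm; the calibration is good to about 2 mm. A picture is of the moment at which its call begins. There is no depth.
- manip.sign_off(): hands the job in; it is judged then, once.
The state is a dict: "time_s": time; "joints": joint angles; "qd": joint speeds; "tau": joint torques, N m; "tcp_pos": TCP position; "tcp_rot": TCP orientation; "force": force on the tool from outside, world axes, zero at the start; "wrist_torque": the same for the moment, N m; "grip_width": finger opening in mm; "gripper_force": force on a finger pad.
Only numpy, scipy, OpenCV 4.12 (cv2) and the standard library are available. Lean on these libraries where they do the work, as an engineer would, in place of code of your own. Each camera call takes 0.05 s, during which the arm holds its last target. There are 200 camera calls.

## Task

Three domed steel hub caps lie upside down on the bench, hollow side up. Nest them where the widest one stands, all still upside down: the middle-sized cap upright inside the widest one, and the small narrow cap upright inside the middle-sized one, each resting on the bottom of the cap that holds it. Lower each cap in rather than dropping it, leave the widest cap where it is, and do not disturb the open tin of screws.

Things in the scene. Friction and masses are not known exactly. Their poses are not given: they have to be found in the camera images.
- wide_cap: The widest hub cap, plain pressed steel, a shallow dome lying upside down like a dish: 120 mm across the rim on top, 26 mm high, wall 3 mm; the flat inner bottom lies 4 mm above its underside and is about 62 mm across, the sides slope outwards from there. Loose, about 0.4 kg; it is not to be moved. Origin at the centre of its underside; z points up through the mouth.
- mid_cap_center (a point): Centre (half-way up, on the axis) of the middle-sized cap, same steel, mouth up: 66 mm outside diameter over its straight upper 18 mm, 40 mm high, mouth 60 mm; the dome below narrows to a flat underside 34 mm across; inner bottom 4 mm above the underside. Loose, 0.12 kg. Rim 20 mm above this point; z points up through the mouth. Grip it across the outside near the rim, any direction.
- small_cap_center (a point): Centre (half-way up, on the axis) of the small, narrow, tall cap, same steel, mouth up: 38 mm outside diameter over its straight upper 34 mm, 52 mm high; the dome below narrows to a flat underside 22 mm across. Loose, 0.07 kg. Rim 26 mm above this point; z points up through the mouth. Grip it across the outside near the rim, any direction.
- screw_tin: Bystander: an open straight-sided tin holding screws, 74 mm across, 52 mm high, standing farther from the robot than the caps. Origin at the centre of its underside.
Not all that is in view belongs to the job. What is shaped like the part that bears mid_cap_center but yellow is not meant. Leave any pink look-alike of the part that bears small_cap_center alone.

How it is judged:
By the outcome, as a careful person would: the job done as asked, in the order asked, and still so for the second after the job is handed in, with the robot touching nothing.
It also fails if it takes over 50 s, if anything falls off the work surface, if the arm or the gripper's body presses on something with over 40 N, if the wrist force passes 120 N, or if a joint passes its speed limit or range.

## Working session

There is one attempt and no reset: what is moved stays moved. The work goes in short steps, Python scripts to look and compute and a shell command to move; the robot and the scene stay as the last step left them, time stands still between calls to the robot, and variables do not carry over. Pictures are saved under pics/ and viewed, at most 11 in all, crops included, and the job is handed in when it is done.

```bash
mkdir -p pics; cat > h.py <<'E'
import numpy as np, cv2, json
from plant import manip
def snap(n,f=None):
    s=manip.snapshot(n)
    s={k:(np.array(v) if k!='image' else np.asarray(v)) for k,v in s.items()}
    if f: cv2.imwrite('pics/'+f,s['image'])
    return s
def K(s): return np.array([[s['fx'],0,s['cx']],[0,s['fy'],s['cy']],[0,0,1]],float)
def ray(s,px):
    u=cv2.undistortPoints(np.array(px,float).reshape(-1,1,2),K(s),s['distortion'].astype(float)).reshape(-1,2)
    d=np.c_[u[:,0],-u[:,1],-np.ones(len(u))]@s['pose'][:3,:3].T
    return s['pose'][:3,3],d
def plane(s,px,z):
    o,d=ray(s,px); return o+d*((z-o[2])/d[:,2])[:,None]
def proj(s,P):
    P=np.atleast_2d(P); c=(P-s['pose'][:3,3])@s['pose'][:3,:3]
    c=c*[1,-1,-1]
    return cv2.projectPoints(c.astype(float),np.zeros(3),np.zeros(3),K(s),s['distortion'].astype(float))[0].reshape(-1,2)
E
python3 - <<'E'
from h import *
for n in('scene','side','wrist'):
    s=snap(n,n+'0.png'); print(n,s['pose'].round(2).tolist(),s['fx'],s['distortion'])
st=manip.read_state();print(st)
E
```

```text
scene [[0.6, 0.48, -0.64, -9.73], [-0.8, 0.35, -0.49, -464.85], [-0.01, 0.81, 0.59, 552.9], [0.0, 0.0, 0.0, 1.0]] 394.2529837258059 [-0.09841329  0.          0.          0.          0.        ]
side [[0.93, 0.2, -0.3, 250.3], [-0.36, 0.49, -0.79, -783.92], [-0.01, 0.85, 0.53, 551.2], [0.0, 0.0, 0.0, 1.0]] 484.2730688302628 [-0.1141131  0.         0.         0.         0.       ]
wrist [[0.22, -0.94, -0.27, 70.11], [0.97, 0.21, 0.06, 625.84], [-0.0, -0.28, 0.96, 372.82], [0.0, 0.0, 0.0, 1.0]] 310.38080116442995 [-0.01598249  0.          0.          0.          0.        ]
{'time_s': 0.15, 'joints': array([ 7.31267906e+01,  1.76963027e+01,  9.36714374e+01, -8.65615545e-04,
        6.87386371e+01, -3.99317854e+00]), 'qd': array([-0.09977483, -0.07659569, -0.24489689, -0.08464121,  0.02061512,
       -0.08084745]), 'tau': array([ 4.23722613e-04, -4.15805733e+01, -2.77147436e+01, -9.79459833e-05,
        6.20075254e-03,  1.64891708e-05]), 'tcp_pos': array([139.15869804, 608.64931098, 230.28655055]), 'tcp_rot': array([[-9.74840138e-01,  2.22904531e-01, -5.25422387e-04],
       [ 2.22905121e-01,  9.74838518e-01, -1.78078790e-03],
       [ 1.15256290e-04, -1.85310286e-03, -9.99998276e-01]]), 'force': array([-0.46790587, -0.27901073, -0.87197346]), 'wrist_torque': array([-0.00841544,  0.01343113,  0.0167897 ]), 'gripper_force': 0.0, 'grip_width': 85.49788861815904}
```

View pics/scene0.png

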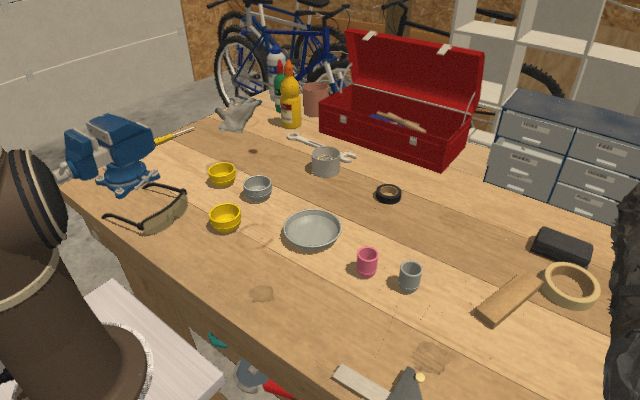

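View pics/side0.png

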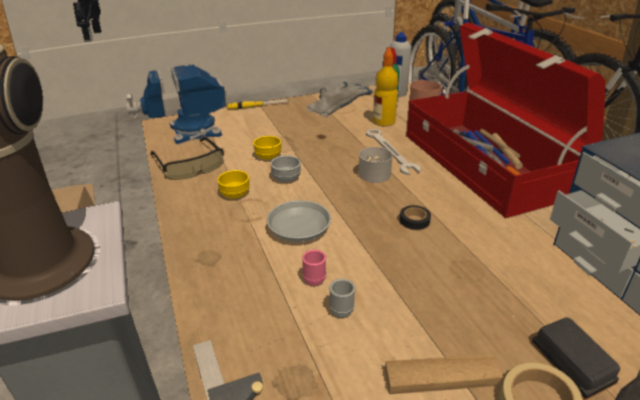

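The scene view shows the steel mid cap at (257,189) between two yellow look-alikes at (221,174) and (225,218). The wide cap is at (312,231), the pink look-alike at (367,262), the small steel cap at (410,277) and the tin at (326,162). The side view shows mid (285,170), wide (298,222), small (342,299) and tin (375,165).

```bash
cat >> h.py <<'E'
from scipy.optimize import least_squares
def steel(s,box):
    x0,y0,x1,y1=box; im=s['image'].astype(int); m=np.zeros(im.shape[:2],np.uint8)
    d=(im[...,0]-im[...,2])[y0:y1,x0:x1]
    m[y0:y1,x0:x1]=((d>-18)&(im[y0:y1,x0:x1].max(2)-im[y0:y1,x0:x1].min(2)<60))*255
    c=max(cv2.findContours(m,cv2.RETR_EXTERNAL,cv2.CHAIN_APPROX_NONE)[0],key=cv2.contourArea)
    return cv2.convexHull(c).reshape(-1,2).astype(float)
def rim(s,box,z,r):
    # far arc of the rim is unoccluded: fit known-radius circle to the points on the far side
    P=plane(s,steel(s,box)+0.0,z)[:,:2]; v=s['pose'][:2,3]
    c=P.mean(0)
    for _ in range(6):
        u=(c-v)/np.linalg.norm(c-v); Q=P[(P-c)@u>-0.1*r]
        f=least_squares(lambda c:np.hypot(*(Q-c).T)-r,c,loss='soft_l1'); c=f.x
    return c.round(1),np.abs(f.fun).mean().round(2),len(Q)
E
python3 - <<'E'
from h import *
B={'scene':dict(mid=(240,172,276,206),wide=(278,205,346,255),small=(394,256,428,298),tin=(308,142,345,182)),
'side':dict(mid=(268,152,304,186),wide=(260,198,336,248),small=(326,276,360,322),tin=(354,143,396,186))}
Z=dict(mid=(40,33),wide=(26,60),small=(52,19),tin=(52,37))
for n in B:
    s=snap(n)
    for k in Z: print(n,k,rim(s,B[n][k],*Z[k]))
E
```

```text
scene mid (array([503.9, 107.4]), np.float64(1.53), 8)
scene wide (array([467.9, -82.2]), np.float64(2.57), 6)
scene small (array([ 440.7, -309. ]), np.float64(0.31), 3)Traceback (most recent call last):
  File "<stdin>", line 7, in <module>
  File "h.py", line 28, in rim
    P=plane(s,steel(s,box)+0.0,z)[:,:2]; v=s['pose'][:2,3]
              ~~~~~^^^^^^^
  File "h.py", line 24, in steel
    c=max(cv2.findContours(m,cv2.RETR_EXTERNAL,cv2.CHAIN_APPROX_NONE)[0],key=cv2.contourArea)
ValueError: max() iterable argument is empty
```

View pics/wrist0.png

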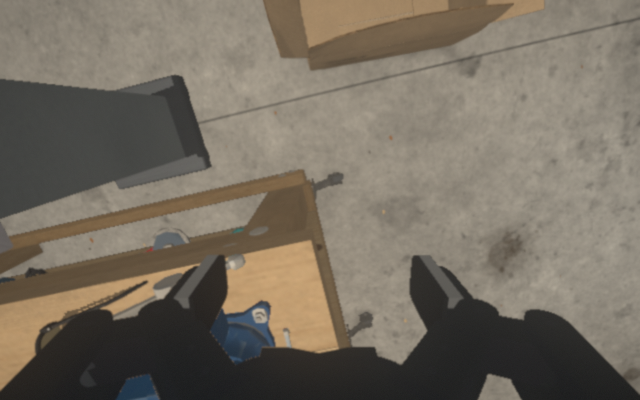

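The wrist view shows the floor and the bench edge with the vise at (245,330); no caps are in view. I'll make the mask adaptive (Otsu).

```bash
cat >> h.py <<'E'
def steel(s,box):
    x0,y0,x1,y1=box; im=s['image'][y0:y1,x0:x1].astype(int)
    d=np.clip(100*(im[...,0]-im[...,2])/(im.sum(2)/3+1)+128,0,255).astype(np.uint8)
    d=cv2.resize(d,None,fx=4,fy=4,interpolation=cv2.INTER_CUBIC)
    t,m=cv2.threshold(d,0,255,cv2.THRESH_OTSU)
    c=max(cv2.findContours(m,cv2.RETR_EXTERNAL,cv2.CHAIN_APPROX_NONE)[0],key=cv2.contourArea)
    return (cv2.convexHull(c).reshape(-1,2)+.5)/4-.5+[x0,y0]
E
python3 - <<'E'
from h import *
B={'scene':dict(mid=(240,172,276,206),wide=(278,205,346,255),small=(394,256,428,298),tin=(308,142,345,182)),
'side':dict(mid=(268,152,304,186),wide=(260,198,336,248),small=(326,276,360,322),tin=(354,143,396,186))}
Z=dict(mid=(40,33),wide=(26,60),small=(52,19),tin=(52,37))
for n in B:
    s=snap(n)
    for k in Z: print(n,k,rim(s,B[n][k],*Z[k]))
E
```

```text
scene mid (array([508.6, 112.7]), np.float64(0.21), 16)
scene wide (array([473.2, -77.7]), np.float64(0.23), 27)
scene small (array([ 463.7, -303.5]), np.float64(0.1), 15)
scene tin (array([707.7,  79.6]), np.float64(2.96), 4)
side mid (array([507.9, 113.4]), np.float64(0.53), 15)
side wide (array([472.6, -77.8]), np.float64(0.21), 30)
side small (array([ 463.9, -303.9]), np.float64(0.12), 21)
side tin (array([713.4,  65.8]), np.float64(2.9), 5)
```

```bash
cat >> h.py <<'E'
def delta(target,st=None):
    st=st or manip.read_state(); R=np.array(st['tcp_rot']); return (R.T@(np.array(target)-st['tcp_pos'])/10).round(2)
E
python3 - <<'E'
from h import *
s=snap('scene')
print(plane(s,[(221,168),(225,211),(367,253)],40).round(0))
print(plane(s,[(326,152)],52).round(0))
st=manip.read_state()
print(delta([508,113,231]), np.degrees(np.arctan2(st['tcp_rot'][1,1],st['tcp_rot'][0,1])))
E
```

```text
[[ 502.  229.   40.]
 [ 390.   91.   40.]
 [ 460. -216.   40.]]
[[701.  53.  52.]]
[-4.700e+01 -4.015e+01  2.000e-02] 77.12237843532125
```

```bash
python3 -m handwheel '[{"grip":1,"delta_pos":[-4,-3.4,0],"turn":0},{"grip":1,"delta_pos":[-8.5,-7.2,0],"turn":0},{"grip":1,"delta_pos":[-13,-11,0],"turn":0},{"grip":1,"delta_pos":[-17.6,-15,0],"turn":0},{"grip":1,"delta_pos":[-22,-18.8,0],"turn":0},{"grip":1,"delta_pos":[-26.6,-22.7,0],"turn":0},{"grip":1,"delta_pos":[-31,-26.5,0],"turn":0},{"grip":1,"delta_pos":[-35.6,-30.4,0],"turn":0}]'
python3 -m handwheel '[{"grip":1,"delta_pos":[-4.5,-3.9,0],"turn":0},{"grip":1,"delta_pos":[-8,-7,3],"turn":0},{"grip":1,"delta_pos":[-10.5,-9.2,7],"turn":0},{"grip":1,"delta_pos":[-11.4,-9.75,11],"turn":0},{"grip":1,"delta_pos":[-11.4,-9.75,11],"turn":0},{"grip":1,"delta_pos":[-11.4,-9.75,11],"turn":0}]'
python3 - <<'E'
from h import *
s=snap('wrist','w1.png'); st=manip.read_state(); print(st['time_s'],st['tcp_pos'],st['joints'].round(1),delta([508.2,113.1,20]))
p=st['tcp_pos'];R=st['tcp_rot']
for b in (0,-6,-13): print(b,proj(s,[p+R@[0,42.5,b],p+R@[0,-42.5,b]]).round(0).tolist())
print(proj(s,[508.2,113.1,40]))
E
```

```text
time_s: 1.35
tcp_pos: [419.7, 232.1, 231.7]
tcp_rot: [[-0.975, 0.223, 0.001], [0.223, 0.975, 0.001], [-0.001, 0.001, -1.0]]
force: [0.7, 1.7, 0.9]
grip_width: 85.4
gripper_force: 0.0
time_s: 2.1
tcp_pos: [508.6, 113.6, 122.4]
tcp_rot: [[-0.975, 0.223, 0.001], [0.223, 0.975, 0.0], [-0.001, 0.001, -1.0]]
force: [-0.3, 0.3, 0.3]
grip_width: 85.3
gripper_force: 0.0
2.15 [509.17513743 113.88201287 123.13161251] [  7.8  14.  112.3   0.   53.5 -69.4] [ 0.11 -0.11 10.31]
0 [[401.0, 261.0], [232.0, 261.0]]
-6 [[404.0, 267.0], [229.0, 267.0]]
-13 [[408.0, 274.0], [225.0, 274.0]]
[[315.46200236 210.12681828]]
```

View pics/w1.png

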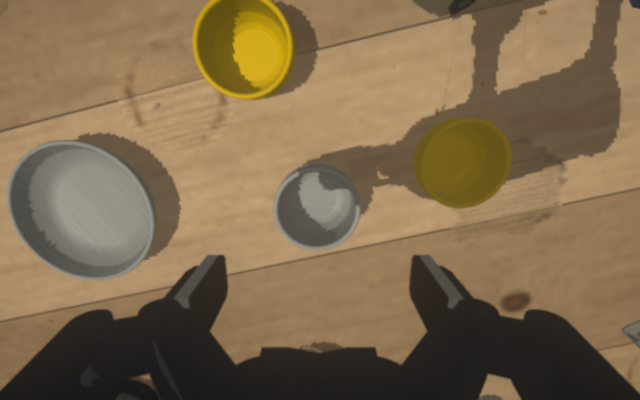

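The steel mid cap's rim centre is at (318,206). It lies midway between the finger tips at (225,256) and (412,256), with the yellow caps clear at (243,48) and (463,162). The tips stand about 13 mm back when open, as specified, so I'll descend and grasp.

```bash
python3 -m handwheel '[{"grip":1,"delta_pos":[0.05,-0.07,4],"turn":0},{"grip":1,"delta_pos":[0.05,-0.07,8],"turn":0},{"grip":1,"delta_pos":[0.05,-0.07,10.7],"turn":0},{"grip":1,"delta_pos":[0.05,-0.07,10.7],"turn":0},{"grip":0.6,"delta_pos":[0.05,-0.07,10.7],"turn":0},{"grip":0.5,"delta_pos":[0.05,-0.07,10.7],"turn":0},{"grip":0.5,"delta_pos":[0.05,-0.07,10.7],"turn":0},{"grip":0.5,"delta_pos":[0.05,-0.07,10.7],"turn":0}]' 35
python3 - <<'E'
from h import *
st=manip.read_state(); print(st['tcp_pos'],st['grip_width'],st['gripper_force'],st['force'],delta([472.9,-77.8,st['tcp_pos'][2]]))
s=snap('wrist','w2.png')
E
```

```text
time_s: 3.15
tcp_pos: [509.5, 113.2, 17.2]
tcp_rot: [[-0.975, 0.223, 0.004], [0.223, 0.975, 0.001], [-0.004, 0.002, -1.0]]
force: [-1.8, 1.0, 5.3]
grip_width: 64.5
gripper_force: 37.9
[509.53496761 113.24534155  17.2302564 ] 64.48709242672705 37.890667389146984 [-1.76537805  1.04187523  5.31222552] [ -0.68 -19.44  -0.04]
```

View pics/w2.png

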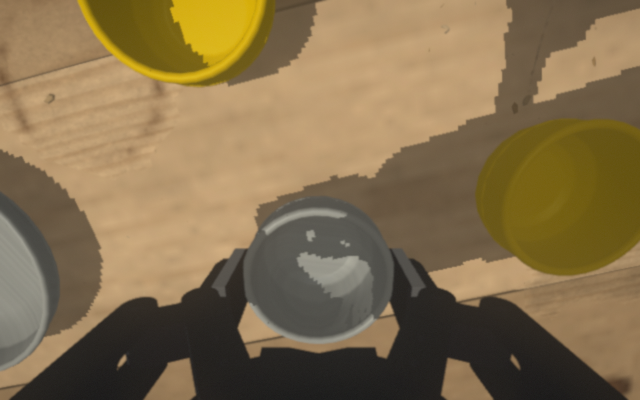

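The mid cap sits between the pads at (320,268) with both sides in contact. Next I'll lift it and carry it over the wide cap.

```bash
python3 -m handwheel '[{"grip":0.5,"delta_pos":[0,0,-2],"turn":0},{"grip":0.5,"delta_pos":[0,0,-5],"turn":0},{"grip":0.5,"delta_pos":[-0.1,-3,-7],"turn":0},{"grip":0.5,"delta_pos":[-0.3,-7.5,-7],"turn":0},{"grip":0.5,"delta_pos":[-0.4,-12,-7],"turn":0},{"grip":0.5,"delta_pos":[-0.6,-16.5,-7],"turn":0},{"grip":0.5,"delta_pos":[-0.7,-19.4,-7],"turn":0},{"grip":0.5,"delta_pos":[-0.7,-19.4,-7],"turn":0}]'
python3 -m handwheel '[{"grip":0.5,"delta_pos":[0,0,0],"turn":0},{"grip":0.5,"delta_pos":[0,0,0],"turn":0}]'
python3 - <<'E'
from h import *
s=snap('scene');d=snap('side'); st=manip.read_state(); p=st['tcp_pos']; print(p,st['force'],st['grip_width'])
c=[proj(x,[p[0],p[1],p[2]+4])[0].astype(int) for x in(s,d)]; print(c)
ims=[cv2.resize(x['image'][max(q[1]-70,0):q[1]+70,q[0]-90:q[0]+90],None,fx=2.2,fy=2.2) for x,q in zip((s,d),c)]
cv2.imwrite('pics/c3.png',np.hstack(ims))
E
```

```text
time_s: 4.2
tcp_pos: [471.8, -79.9, 86.0]
tcp_rot: [[-0.974, 0.226, 0.003], [0.226, 0.974, -0.001], [-0.003, -0.0, -1.0]]
force: [-0.1, 0.5, -0.7]
grip_width: 64.1
gripper_force: 39.2
time_s: 4.45
tcp_pos: [471.4, -77.2, 84.7]
tcp_rot: [[-0.975, 0.222, 0.001], [0.222, 0.975, 0.0], [-0.001, 0.0, -1.0]]
force: [0.1, -0.5, -0.2]
grip_width: 64.4
gripper_force: 39.2
[471.16688034 -77.24266825  84.40396302] [-0.6312704  -0.97034344 -0.06500026] 64.34267699083502
[array([310, 202]), array([296, 189])]
```

View pics/c3.png

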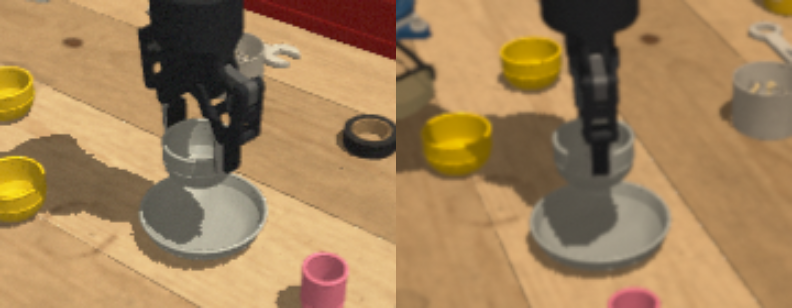

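The crops show the cap held upright above the wide cap's dish. Its side-view column (296) matches the TCP projection. I'll lower it, the last bit slowly.

```bash
python3 -m handwheel '[{"grip":0.5,"delta_pos":[-0.15,0,2],"turn":0},{"grip":0.5,"delta_pos":[-0.15,0,4],"turn":0},{"grip":0.5,"delta_pos":[-0.15,0,5.2],"turn":0},{"grip":0.5,"delta_pos":[-0.15,0,5.8],"turn":0},{"grip":0.5,"delta_pos":[-0.15,0,6.0],"turn":0},{"grip":0.5,"delta_pos":[-0.15,0,6.0],"turn":0},{"grip":0.5,"delta_pos":[-0.15,0,6.0],"turn":0}]'
python3 -m handwheel '[{"grip":0.5,"delta_pos":[0,0,0.1],"turn":0},{"grip":0.5,"delta_pos":[0,0,0.2],"turn":0},{"grip":0.5,"delta_pos":[0,0,0.2],"turn":0}]'
```

```text
time_s: 5.42
tcp_pos: [473.0, -78.6, 24.8]
tcp_rot: [[-0.975, 0.223, 0.001], [0.223, 0.975, -0.0], [-0.001, -0.0, -1.0]]
force: [0.2, 0.2, -1.2]
grip_width: 64.4
gripper_force: 39.2
time_s: 5.8
tcp_pos: [472.3, -78.4, 22.2]
tcp_rot: [[-0.975, 0.223, -0.0], [0.223, 0.975, 0.0], [0.0, 0.0, -1.0]]
force: [-0.8, 0.0, -0.6]
grip_width: 64.1
gripper_force: 39.2
```

```bash
python3 -m handwheel '[{"grip":0.5,"delta_pos":[0,0,0.1],"turn":0},{"grip":0.5,"delta_pos":[0,0,0.1],"turn":0},{"grip":0.5,"delta_pos":[0,0,0.1],"turn":0}]' | grep -E 'tcp_pos|force'
python3 -m handwheel '[{"grip":0.5,"delta_pos":[0,0,0.1],"turn":0},{"grip":0.5,"delta_pos":[0,0,0.1],"turn":0},{"grip":0.5,"delta_pos":[0,0,0.1],"turn":0}]' | grep -E 'tcp_pos|force'
```

```text
tcp_pos: [472.4, -78.5, 21.3]
force: [-1.3, 0.0, 0.2]
gripper_force: 39.3
tcp_pos: [472.6, -78.5, 21.2]
force: [-3.0, -0.4, 7.1]
gripper_force: 39.9
```

It is in contact (7 N at the expected height), so I'll release gently and rise.

```bash
python3 -m handwheel '[{"grip":0.8,"delta_pos":[0,0,-0.05],"turn":0},{"grip":0.9,"delta_pos":[0,0,-0.05],"turn":0},{"grip":1,"delta_pos":[0,0,-0.05],"turn":0},{"grip":1,"delta_pos":[0,0,-0.05],"turn":0},{"grip":1,"delta_pos":[0,0,-2],"turn":0},{"grip":1,"delta_pos":[0,0,-6],"turn":0},{"grip":1,"delta_pos":[0,0,-10],"turn":0},{"grip":1,"delta_pos":[0,0,-10],"turn":0}]'
python3 - <<'E'
from h import *
snap('wrist','w4.png'); print(delta([463.8,-303.7,125]))
E
```

```text
time_s: 7.55
tcp_pos: [475.6, -79.3, 123.6]
tcp_rot: [[-0.975, 0.223, 0.008], [0.223, 0.975, -0.002], [-0.008, -0.0, -1.0]]
force: [0.8, -0.1, -0.3]
grip_width: 85.2
gripper_force: 0.0
[ -4.04 -22.14  -0.31]
```

View pics/w4.png

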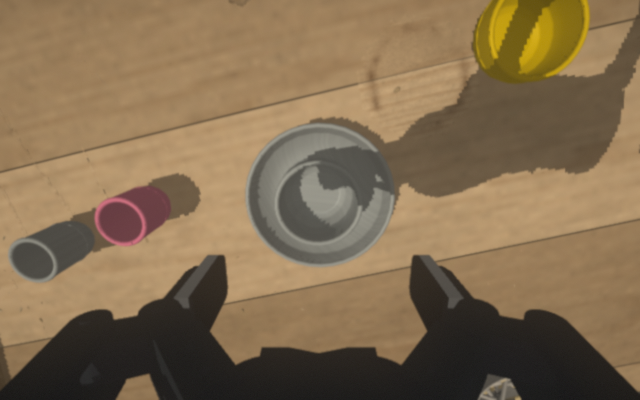

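The mid cap sits upright in the wide one, rim centre (320,201) against the wide rim centre (321,194), so it's well centred. Small steel is at (35,258) next to pink at (121,220). I'll move there and turn 77° so the fingers close along x, away from pink.

```bash
python3 -m handwheel '[{"grip":1,"delta_pos":[-0.4,-2,0],"turn":10},{"grip":1,"delta_pos":[-1,-5.5,0],"turn":20},{"grip":1,"delta_pos":[-1.7,-9,0],"turn":30},{"grip":1,"delta_pos":[-2.3,-12.5,0],"turn":40},{"grip":1,"delta_pos":[-3,-16,0],"turn":50},{"grip":1,"delta_pos":[-3.6,-19.5,0],"turn":60},{"grip":1,"delta_pos":[-4,-22.1,0],"turn":70},{"grip":1,"delta_pos":[-4,-22.1,0],"turn":77}]'
python3 -m handwheel '[{"grip":1,"delta_pos":[0,0,1],"turn":0},{"grip":1,"delta_pos":[0,0,2],"turn":0},{"grip":1,"delta_pos":[0,0,2],"turn":0},{"grip":1,"delta_pos":[0,0,2],"turn":0}]'
python3 - <<'E'
from h import *
s=snap('wrist','w5.png'); print(delta([463.8,-303.7,34]),manip.read_state()['tcp_pos'],proj(s,[463.8,-303.7,52]))
B={'scene':(278,195,346,255),'side':(260,188,336,248)}
for n in B:
    t=snap(n); print(rim(t,B[n],26,60))
    # mid rim: inner contrast is weak; save crop
    cv2.imwrite(f'pics/{n}5.png',t['image'])
E
```

```text
time_s: 8.6
tcp_pos: [460.8, -304.0, 118.1]
tcp_rot: [[0.005, 1.0, -0.002], [1.0, -0.005, 0.001], [0.001, -0.002, -1.0]]
force: [0.4, 0.2, 0.7]
grip_width: 85.2
gripper_force: 0.0
time_s: 9.1
tcp_pos: [462.1, -302.4, 99.9]
tcp_rot: [[-0.003, 1.0, -0.0], [1.0, 0.003, 0.0], [0.0, -0.0, -1.0]]
force: [0.4, -0.6, 0.4]
grip_width: 85.3
gripper_force: 0.0
[-0.1   0.14  6.64] [ 462.40063307 -302.66935946  100.35093759] [[320.17365214 230.18489522]]
(array([473.2, -77.6]), np.float64(0.21), 25)
(array([511.3, -42.3]), np.float64(5.76), 3)
```

View pics/w5.png

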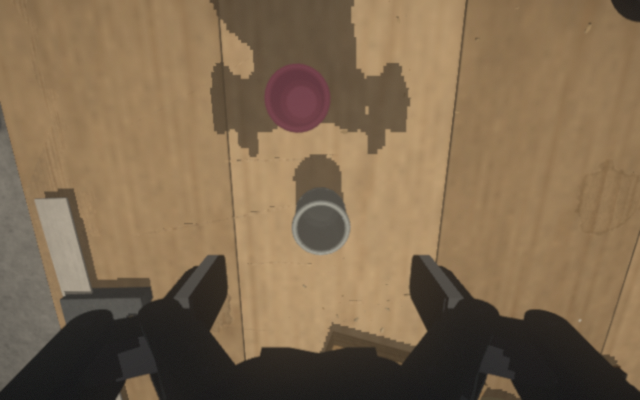

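The small cap's rim is at (321,227), close to the predicted (320,230); pink at (297,98) is out of the fingers' way. I'll descend and grasp shallowly, because the tips must stay above the mid cap's rim later.

```bash
python3 -m handwheel '[{"grip":1,"delta_pos":[-0.1,0.14,3],"turn":0},{"grip":1,"delta_pos":[-0.1,0.14,6.3],"turn":0},{"grip":0.8,"delta_pos":[-0.1,0.14,6.3],"turn":0},{"grip":0.6,"delta_pos":[-0.1,0.14,6.3],"turn":0},{"grip":0.4,"delta_pos":[-0.1,0.14,6.3],"turn":0},{"grip":0.3,"delta_pos":[-0.1,0.14,6.3],"turn":0},{"grip":0.2,"delta_pos":[-0.1,0.14,6.3],"turn":0},{"grip":0.2,"delta_pos":[-0.1,0.14,6.3],"turn":0}]' 35
python3 -m handwheel '[{"grip":0.2,"delta_pos":[0,0,0],"turn":0},{"grip":0.2,"delta_pos":[0,0,0],"turn":0}]'
```

```text
time_s: 10.25
tcp_pos: [464.9, -304.9, 39.3]
tcp_rot: [[-0.002, 1.0, 0.003], [1.0, 0.002, -0.002], [-0.002, 0.003, -1.0]]
force: [-0.3, 0.8, 6.7]
grip_width: 37.2
gripper_force: 35.1
time_s: 10.5
tcp_pos: [464.9, -305.0, 39.3]
tcp_rot: [[-0.002, 1.0, 0.003], [1.0, 0.002, -0.002], [-0.002, 0.003, -1.0]]
force: [-1.5, -0.1, 6.3]
grip_width: 36.9
gripper_force: 35.1
```

```bash
python3 -m handwheel '[{"grip":0.2,"delta_pos":[0,0,-1.5],"turn":0},{"grip":0.2,"delta_pos":[0,0,-5],"turn":0},{"grip":0.2,"delta_pos":[0,0,-8.5],"turn":0},{"grip":0.2,"delta_pos":[0,0,-9],"turn":0},{"grip":0.2,"delta_pos":[0,0,-9],"turn":0}]'
python3 - <<'E'
from h import *
st=manip.read_state(); print(st['tcp_pos'],delta([472.6,-78.5,st['tcp_pos'][2]]))
o=[]
a=np.linspace(0,2*np.pi,60)
for n in('scene','side'):
    s=snap(n); im=s['image']; c=np.array([472.6,-78.5,44.]); q=proj(s,c)[0].astype(int)
    x0,y0=q[0]-40,q[1]-32; k=cv2.resize(im[y0:y0+64,x0:x0+80],None,fx=5,fy=5,interpolation=cv2.INTER_CUBIC); k0=k.copy()
    p=proj(s,c+33*np.c_[np.cos(a),np.sin(a),0*a]); cv2.polylines(k,[((p-[x0,y0]+.5)*5-.5).round().astype(np.int32)],True,(0,0,255),1)
    o.append(np.vstack([k0[:300],k[:300]]))
cv2.imwrite('pics/ov.png',np.hstack(o))
E
```

```text
time_s: 11.12
tcp_pos: [463.4, -303.7, 127.5]
tcp_rot: [[-0.002, 1.0, 0.0], [1.0, 0.002, -0.0], [-0.0, 0.0, -1.0]]
force: [-0.5, 0.5, -0.8]
grip_width: 36.8
gripper_force: 35.3
[ 463.44721025 -303.71315841  127.50566569] [ 2.252e+01  9.600e-01 -1.000e-02]
```

View pics/ov.png

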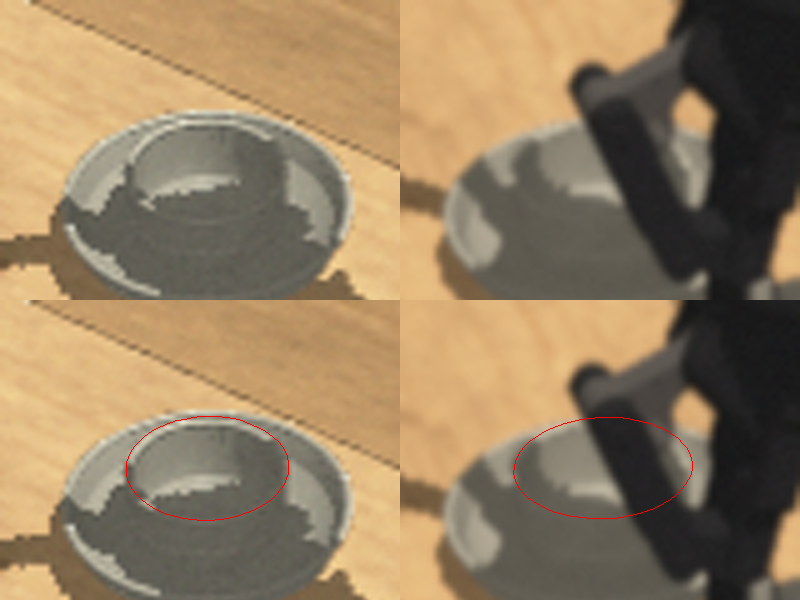

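The projected circle (centre 472.6,-78.5) lies within about 1 mm of the mid cap's visible rim in the scene view (left edge 127, right 288). I'll carry the small cap over it.

```bash
python3 -m handwheel '[{"grip":0.2,"delta_pos":[2,0.1,0],"turn":0},{"grip":0.2,"delta_pos":[6,0.25,0],"turn":0},{"grip":0.2,"delta_pos":[10,0.4,0],"turn":0},{"grip":0.2,"delta_pos":[14,0.6,0],"turn":0},{"grip":0.2,"delta_pos":[18,0.75,0],"turn":0},{"grip":0.2,"delta_pos":[21.3,0.9,0],"turn":0},{"grip":0.2,"delta_pos":[22.5,0.95,0],"turn":0},{"grip":0.2,"delta_pos":[22.5,0.95,0],"turn":0}]'
python3 -m handwheel '[{"grip":0.2,"delta_pos":[0,0,1],"turn":0},{"grip":0.2,"delta_pos":[0,0,2],"turn":0},{"grip":0.2,"delta_pos":[0,0,2],"turn":0},{"grip":0.2,"delta_pos":[0,0,2],"turn":0}]'
python3 - <<'E'
from h import *
st=manip.read_state(); p=st['tcp_pos'];print(p,delta([472.6,-78.5,p[2]]))
o=[];a=np.linspace(0,2*np.pi,60)
for n in('scene','side'):
    s=snap(n); im=s['image']; c=np.array([472.6,-78.5,44.]); q=proj(s,c)[0].astype(int)
    x0,y0=q[0]-40,q[1]-55; k=cv2.resize(im[y0:y0+100,x0:x0+80],None,fx=5,fy=5,interpolation=cv2.INTER_CUBIC)
    # expected small-cap underside (r 11) and lower body (r 19)
    for z,r in((p[2]-39.3,11),(p[2]-39.3+18,19)):
        w=proj(s,np.array([p[0],p[1],z])+r*np.c_[np.cos(a),np.sin(a),0*a]); cv2.polylines(k,[((w-[x0,y0]+.5)*5-.5).round().astype(np.int32)],True,(0,0,255),1)
    o.append(k)
cv2.imwrite('pics/ov2.png',np.hstack(o))
E
```

```text
time_s: 12.22
tcp_pos: [472.0, -77.8, 126.7]
tcp_rot: [[-0.004, 1.0, -0.001], [1.0, 0.004, 0.0], [0.0, -0.001, -1.0]]
force: [0.1, -0.4, -1.0]
grip_width: 36.9
gripper_force: 35.3
time_s: 12.72
tcp_pos: [472.5, -79.2, 107.0]
tcp_rot: [[-0.001, 1.0, -0.001], [1.0, 0.001, 0.0], [0.0, -0.001, -1.0]]
force: [-0.1, 0.8, -0.1]
grip_width: 36.8
gripper_force: 35.3
[472.45164182 -79.22407367 106.97711016] [0.07 0.01 0.  ]
```

View pics/ov2.png

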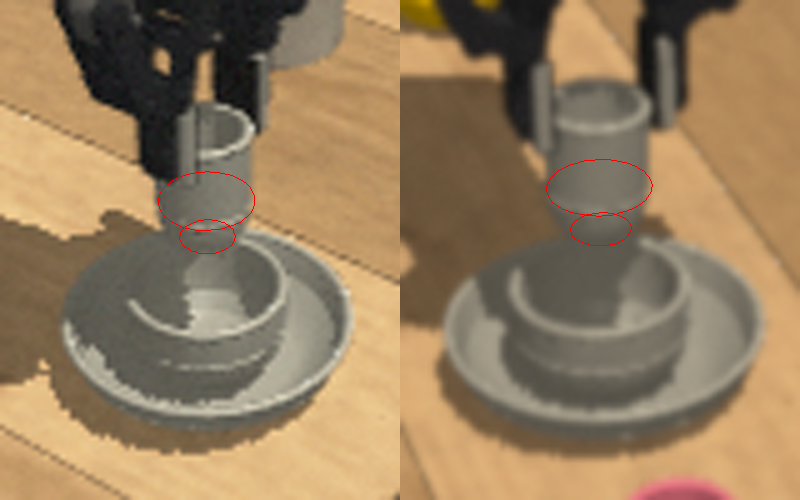

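Small cap hangs upright, centred over the mid cap's mouth (cap edges 548–650 against the expected 547–652 in the side crop). Finger tips are about 12 mm below its rim. Now lowering.

```bash
python3 -m handwheel '[{"grip":0.2,"delta_pos":[0,0,2],"turn":0},{"grip":0.2,"delta_pos":[0,0,3.8],"turn":0},{"grip":0.2,"delta_pos":[0,0,5],"turn":0},{"grip":0.2,"delta_pos":[0,0,5.6],"turn":0},{"grip":0.2,"delta_pos":[0,0,5.75],"turn":0},{"grip":0.2,"delta_pos":[0,0,5.75],"turn":0},{"grip":0.2,"delta_pos":[0,0,5.75],"turn":0}]'| grep -E 'tcp_pos|force'
for i in 1; do :; done
python3 -m handwheel '[{"grip":0.2,"delta_pos":[0,0,0.1],"turn":0},{"grip":0.2,"delta_pos":[0,0,0.15],"turn":0},{"grip":0.2,"delta_pos":[0,0,0.15],"turn":0}]'| grep -E 'tcp_pos|force'
```

```text
tcp_pos: [473.1, -78.9, 50.3]
force: [0.7, 0.1, -0.9]
gripper_force: 35.3
tcp_pos: [472.6, -78.8, 48.3]
force: [-0.3, 0.3, -0.4]
gripper_force: 35.3
```

```bash
python3 -m handwheel '[{"grip":0.2,"delta_pos":[0,0,0.1],"turn":0},{"grip":0.2,"delta_pos":[0,0,0.1],"turn":0},{"grip":0.2,"delta_pos":[0,0,0.1],"turn":0}]'| grep -E 'tcp_pos|force'
python3 -m handwheel '[{"grip":0.2,"delta_pos":[0,0,0.1],"turn":0},{"grip":0.2,"delta_pos":[0,0,0.1],"turn":0},{"grip":0.2,"delta_pos":[0,0,0.1],"turn":0}]'| grep -E 'tcp_pos|force'
```

```text
tcp_pos: [472.7, -78.8, 47.4]
force: [-0.5, 0.9, 1.3]
gripper_force: 35.4
tcp_pos: [472.8, -78.9, 47.2]
force: [-3.1, -0.1, 7.7]
gripper_force: 36.0
```

Contact came at TCP z 47.2, against an expected 47.3. Releasing and rising.

```bash
python3 -m handwheel '[{"grip":0.45,"delta_pos":[0,0,-0.05],"turn":0},{"grip":0.5,"delta_pos":[0,0,-0.05],"turn":0},{"grip":0.6,"delta_pos":[0,0,-0.05],"turn":0},{"grip":0.8,"delta_pos":[0,0,-0.05],"turn":0},{"grip":0.9,"delta_pos":[0,0,-0.5],"turn":0},{"grip":1,"delta_pos":[0,0,-2.5],"turn":0},{"grip":1,"delta_pos":[0,0,-7],"turn":0},{"grip":1,"delta_pos":[0,0,-11],"turn":0}]'| grep -E 'tcp_pos|force|width'
python3 -m handwheel '[{"grip":1,"delta_pos":[0,0,-3],"turn":0},{"grip":1,"delta_pos":[0,0,-3],"turn":0},{"grip":1,"delta_pos":[0,0,-3],"turn":0}]'| grep -E 'tcp_pos|force'
python3 - <<'E'
from h import *
s=snap('scene');d=snap('side')
print(rim(s,(278,195,346,255),26,60),rim(d,(260,188,336,248),26,60))
o=[]
for t in(s,d):
    q=proj(t,[472.6,-78.5,44])[0].astype(int); o.append(cv2.resize(t['image'][q[1]-50:q[1]+50,q[0]-40:q[0]+40],None,fx=5,fy=5,interpolation=cv2.INTER_CUBIC))
cv2.imwrite('pics/f.png',np.hstack(o))
E
```

```text
tcp_pos: [472.5, -78.8, 157.7]
force: [0.4, 0.0, -0.2]
grip_width: 85.7
gripper_force: 0.0
tcp_pos: [471.8, -78.6, 185.4]
force: [-0.7, -0.7, 0.2]
gripper_force: 0.0
(array([473.5, -77.5]), np.float64(0.3), 25) (array([476. , -67.7]), np.float64(3.14), 20)
```

View pics/f.png

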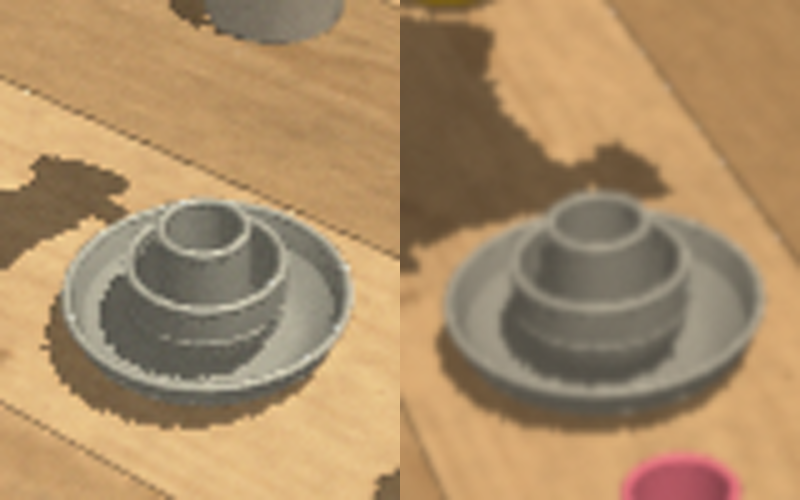

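Both views show all three caps nested, upright and concentric (small rim at (205,228), mid rim at (208,265) in the left crop). The wide cap is within 1 mm of where it was, and the robot is clear.

```bash
python3 -c "from plant import manip; print(manip.sign_off())"
```

```text
the job is handed in; nothing more can be done
None
```

The three caps are nested upright where the widest one stood, each lowered until it touched bottom; the widest cap measured within 1 mm of its start, the screw tin was not approached, and the job is handed in at about 15 s on the robot's clock (no verdict was returned).

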